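# Snap the stopper home on the open pigment jar

## Task

One of the two amber pigment jars still has its white snap cap standing well proud. Pick up the wooden-handled seating tool from its round blue mat, set its rubber foot squarely on that cap and press it straight down, firmly but never harder than 40 N, past the light first catch until it clicks fully home against its seal; keep it pressed down there with about 15 N for a second, then stand the tool upright back on its blue mat and let go. Push the cap with the tool only, not with the gripper, and leave the shut jar and the cups and bottles around as they are.

Things in the scene. Friction and masses are not known exactly. Their poses are not given: they have to be found in the camera images.
- jar: The amber jar to close, fixed: 60 mm across, 104 mm high to its rim, in a 90 x 90 x 22 mm wooden block; copper flakes inside. Origin: centre of the underside on the table; z up. In its throat (48 mm wide): four weak spring balls near the rim and, deeper, a ring with four strong spring balls and a seal. How deep the ring lies differs from jar to jar and is not measured.
- cap: White snap cap in the jar's mouth, loose, 45 g: flat disc 66 mm across, 6 mm thick, with a grey plug below (45 mm across, 35 mm long). Origin: centre of the disc's underside; z up. At the start it rests on the weak balls, disc about 26 mm above the rim. Home is 12 to 25 mm lower (unknown ring depth), which leaves a gap of 1 to 14 mm between disc and rim; there the strong balls hold it.
- cap_top (a point): Centre of the cap's flat top, 6 mm above its origin; the tool's foot goes here. Pressed down, the cap passes the weak balls with a light bump (2 to 6 N, not home yet), then the strong balls, which let it through at about 9 to 17 N; the push-back then drops sharply as it snaps the last 2 mm onto a rigid seat, where the force rises steeply again.
- seal (a joint): How far the cap's plug has squeezed the sprung rubber seal at the bottom of the jar's throat, m: 0 while the cap is not home, about 0.002 when it has clicked home and stays there.
- tool: Seating tool, 170 to 350 g, 105 mm tall, standing upright on the mat. Origin: centre of the underside of its round black rubber foot (40 mm across, 12 mm high); z up. A steel neck (24 mm across) leads to the wooden handle, square 26 x 26 mm, from 25 to 105 mm above the origin, its flats along the tool's x and y; its weight is spread along it.
- mat: Flat round blue mat, 100 mm across, 6 mm thick, fixed to the table, on which the tool stands. Origin: centre of its underside.
- shut_jar: The other amber jar, same make and size, fixed in its block, its white cap already home (top of the cap 114 mm above the table). Leave alone. Origin: centre of the underside.
- cup_a: Clear plastic mixing cup, loose, 80 mm across the rim, 95 mm tall; a bystander. Origin: centre of its underside.
- cup_b: Clear plastic mixing cup, loose, 70 mm across the rim, 80 mm tall; a bystander. Origin: centre of its underside.
- spray: Clear bottle with green cap, loose, 60 mm across, 140 mm tall; a bystander. Origin: centre of its underside.
- pigment: Small blue pigment pot with black lid, loose, 40 mm across, 50 mm tall; a bystander. Origin: centre of its underside.
Things that resemble listed ones, but are neither listed nor needed, are in the scene too. There is more than one size of the mat; the one meant has the size given above.

How it is judged (in metres and radians):
On the way, in this order (a step that is already met when the one before it is completed fails the run):
1. the tool has been lifted clear of its mat (height (world z) of tool above 0.04 m), for 0.1 s.
2. the cap is home (seal squeezed by at least 1.3 mm) and the tool is kept pressed on it with 8 to 22 N (value of joint seal above 0.0013 m and contact force between tool and cap between 8 and 22 N), for 0.5 s.
At the end, for the whole second after the job is handed in: The cap is home and stays there by itself (seal squeezed by at least 1.3 mm, cap within 3.4 degrees of level and 4 mm of the jar's axis); the tool stands upright (within 6 degrees) and still on the mat, with its centre no more than 30 mm from the mat's centre (value of joint seal above 0.0013 m and angle between cap's own z axis and vertical below 0.06 rad and horizontal distance between cap and jar below 0.004 m and horizontal distance between tool and mat below 0.03 m and z of tool in the frame of mat between 0.003 and 0.01 m and angle between tool's own z axis and vertical below 0.1 rad and linear speed of tool below 0.02 m/s); the robot touches nothing.
It fails at once if the tool bears on the cap with more than 40 N (contact force between tool and cap above 40 N).
It fails at once if the gripper or arm pushes on the cap (over 2 N) (contact force between any of the fingers, the arm and cap above 2 N).
It fails at once if the shut jar is touched with more than 3 N by the tool, fingers or arm (contact force between any of tool, the fingers, the arm and shut_jar above 3 N).
It fails at once if a cup, the bottle or the pigment pot is moved by more than 30 mm (distance of any of cup_a, cup_b, spray, pigment from where it was at the start of the episode above 0.03 m).
It also fails if it takes over 72 s, if anything falls off the work surface, if the arm or the gripper's body presses on something with over 40 N, if the wrist force passes 120 N, or if a joint passes its speed limit or range.

## Robot

A 6-joint arm with a two-finger parallel gripper is mounted at the origin on the work surface. World frame = base frame: x ahead of the robot, y to its left, z up, the work surface at z = 0. Lengths are in mm, angles in degrees, forces in N, time in s.
With the tool pointing down it reaches from about 275 to 825 mm from the base axis. Payload 4.9 kg.
Tool frame: the origin (TCP) lies on the centre line of the jaws, within the pads' length; the fingertips stand 25 mm ahead of it and the grasp point (between the pads) lies 6 mm ahead of it (robot.tip_reach is the distance from the TCP to the fingertips, in mm); z points along the fingers, y is the line along which they close (so a half turn about z gives the same grasp; the last joint's range is limited). The gripper opens to 85 mm and grips with 20 to 120 N. Pads are 22 mm wide; open, the fingers measure 114 mm over their backs; the gripper's body (76 mm by 85 mm) begins 54 mm behind the grasp point. The pads swing forward as they close: fully open they stand 13 mm farther back than shut.
Start: joints at [65.707, 18.69, -11.035, 60.275, 0, 82.311], TCP at [157.162, 527.085, 226.781] pointing down, gripper open.
Joint ranges: [-152.03, 152.03], [-55.5, 102.48], [-74.3, 77.21], [-110.64, 120.58], [-84.22, 78.4], [-180, 180]. Speed limits (degrees/s): [147.25, 147.25, 180, 180, 180, 180].

## Interface

Orientations are given as a 3x3 rotation matrix whose columns are the frame's x, y, z axes.
In Python, from bench import robot gives the robot as it stands. The module is installed in compiled form; this text tells all that it offers. Calls block until the motion is done:
- robot.movep(position, orientation): joint-space move of the TCP to a pose.
- robot.move_l(position, feed=150, ori=None): straight line of the TCP; ori=None keeps the orientation; feed is the mean speed in mm/s.
- robot.movej(angles): joint-space move.
- robot.gripper_open() and robot.grasp(): open the fingers fully, or close them until they stop; the grip force is fixed at half the most.
- robot.pause(seconds).
- robot.solve_ik(position, orientation): joint angles nearest the present ones, or None.
- robot.read_camera(name): name is "side" or "top"; returns a dict with "image" (384x512x3 uint8, blue, green, red), "depth" (384x512 float32, mm along the optical axis (not along the pixel's ray), 0 where there is no reading), "fov_y" (degrees; the focal length in pixels is half the picture's height over the tangent of half this angle, whatever the lens; pixels are square), "cx", "cy" (the principal point, pixels), "R" (3x3) and "t" (3): a world point X has camera coordinates R X + t. Camera axes: x right, y down, z forward; pixel columns grow to the right and rows downward; lengths in mm; the calibration is good to about 2 mm. A picture is of the moment at which its call begins.
A pose or a line that the arm cannot do raises robot.MotionError and nothing moves.
- robot.close_job(): hands the job in; it is judged then, once.
Trained networks look in a picture, given as the dict that the camera call returned (one of the last four; its "shot" number tells which), for a name from the list of things; names that differ only in an ending like _2 or _b are one class to them, and where a whole thing is asked for, a point or a joint stands for the part that bears it (a point fixed in the world has none). Each returns a list of dicts, best first, with "conf" (0 to 1); they miss things now and then, are a little off and sometimes report something else, mostly with a low value. They report only what shows in the picture. A call takes as long as a camera call. They do not tell look-alikes from the thing itself.
- robot.masks_of(target, picture): "mask" (384x512 bool, what is visible of it) and "at" ([column, row] in pixels, amid what is visible of it).
Readings, each from a call of its own:
- robot.get_time(): time.
- robot.get_q(): joint angles.
- robot.get_joint_vel(): joint speeds.
- robot.get_joint_torque(): joint torques, N m.
- robot.get_eef_pos(): TCP position.
- robot.get_orientation(): TCP orientation.
- robot.get_ft_force(): force on the tool from outside, world axes, zero at the start.
- robot.get_moment(): the same for the moment, N m.
- robot.get_grip_width(): finger opening in mm.
- robot.get_finger_force(): force on a finger pad.
Only numpy, scipy, OpenCV 4.12 (cv2) and the standard library are available. Lean on these libraries where they do the work, as an engineer would, in place of code of your own. Each camera call takes 0.05 s, during which the arm holds its last target. There are 200 camera calls.

## Working session

There is one attempt and no reset: what is moved stays moved. The work goes in short steps, each a Python script; the robot and the scene stay as the last script left them, time stands still between calls to the robot, and variables do not carry over. Pictures are saved under pics/ and viewed, at most 10 in all, crops included, and the job is handed in when it is done.

```bash
mkdir -p pics; cat > h.py <<'E'
import numpy as np, cv2
from bench import robot
def cloud(p):
    d=p["depth"].astype(float);h,w=d.shape
    f=h/2/np.tan(np.radians(p["fov_y"]/2))
    u,v=np.meshgrid(np.arange(w),np.arange(h))
    c=np.stack([(u-p["cx"])/f*d,(v-p["cy"])/f*d,d],-1)
    X=(c-np.array(p["t"]).ravel())@np.array(p["R"])
    X[d<=0]=np.nan
    return X
E
python3 - <<'E'
from h import *
im=[]
for n in("top","side"):
    p=robot.read_camera(n);im.append(p["image"]);X=cloud(p);np.savez("/tmp/"+n,X=X,im=p["image"])
    cv2.imwrite(f"pics/{n}0.png",cv2.resize(p["image"],(800,600),interpolation=cv2.INTER_CUBIC))
    for t in("tool","mat","cap","jar","shut_jar","cup_a","spray","pigment"):
        for m in robot.masks_of(t,p):
            if m["conf"]<.25: continue
            Y=X[m["mask"]];Y=Y[~np.isnan(Y[:,0])]
            if len(Y): print(n,t,round(m["conf"],2),np.round(m["at"]),np.round(np.percentile(Y,[3,50,97],axis=0)).tolist())
print(robot.get_time(),robot.get_orientation())
E
```

```text
top mat 0.88 [153. 241.] [[433.0, 279.0, 0.0], [466.0, 312.0, 5.0], [499.0, 345.0, 10.0]]
top mat 0.76 [183. 193.] [[558.0, 197.0, 1.0], [608.0, 229.0, 7.0], [646.0, 280.0, 12.0]]
top mat 0.51 [174. 196.] [[574.0, 230.0, 12.0], [586.0, 242.0, 81.0], [606.0, 261.0, 116.0]]
top cap 0.9 [338. 189.] [[578.0, -263.0, 130.0], [608.0, -234.0, 136.0], [637.0, -206.0, 141.0]]
top shut_jar 0.9 [245. 221.] [[483.0, -15.0, 18.0], [522.0, 28.0, 61.0], [576.0, 76.0, 119.0]]
top cup_a 0.82 [316. 136.] [[743.0, -204.0, 2.0], [785.0, -177.0, 42.0], [805.0, -144.0, 83.0]]
top cup_a 0.74 [197. 130.] [[760.0, 135.0, -0.0], [810.0, 174.0, 49.0], [833.0, 204.0, 97.0]]
top spray 0.76 [138. 166.] [[660.0, 332.0, -0.0], [680.0, 349.0, 93.0], [714.0, 383.0, 143.0]]
top pigment 0.58 [374. 164.] [[691.0, -382.0, 17.0], [705.0, -364.0, 49.0], [722.0, -351.0, 55.0]]
side tool 0.82 [225. 166.] [[578.0, 232.0, 14.0], [589.0, 240.0, 68.0], [606.0, 255.0, 112.0]]
side mat 0.67 [198. 195.] [[434.0, 154.0, 2.0], [465.0, 186.0, 6.0], [499.0, 223.0, 9.0]]
side mat 0.57 [233. 180.] [[560.0, 193.0, 1.0], [608.0, 228.0, 7.0
[... 525 characters left out ...]
, -204.0, 7.0], [772.0, -176.0, 55.0], [805.0, -141.0, 81.0]]
side shut_jar 0.58 [225. 215.] [[485.0, -20.0, 9.0], [526.0, 10.0, 52.0], [572.0, 54.0, 116.0]]
side cup_a 0.95 [326. 236.] [[743.0, -204.0, 6.0], [774.0, -175.0, 55.0], [806.0, -139.0, 81.0]]
side cup_a 0.55 [286. 168.] [[761.0, 133.0, 7.0], [793.0, 152.0, 66.0], [832.0, 207.0, 96.0]]
side spray 0.7 [242. 146.] [[661.0, 334.0, 7.0], [684.0, 344.0, 72.0], [712.0, 366.0, 140.0]]
side pigment 0.57 [338. 299.] [[690.0, -386.0, -1.0], [704.0, -373.0, 41.0], [734.0, -335.0, 52.0]]
0.9 [[-9.58296094e-01  2.85777176e-01  3.93876938e-05]
 [ 2.85777177e-01  9.58296094e-01  2.46426445e-05]
 [-3.07027678e-05  3.48710539e-05 -9.99999999e-01]]
```

```bash
python3 - <<'E'
from h import *
d=np.load("/tmp/top.npz");s=np.load("/tmp/side.npz")
a=cv2.resize(d["im"][150:240,130:220],(400,400),interpolation=cv2.INTER_CUBIC)
b=cv2.resize(s["im"][120:210,180:270],(400,400),interpolation=cv2.INTER_CUBIC)
cv2.imwrite("pics/crop0.png",np.hstack([a,b]))
def pts(*k):
    P=np.concatenate([z["X"].reshape(-1,3) for z in k]);return P[~np.isnan(P[:,0])]
def box(P,c,r,z0,z1): 
    return P[(np.hypot(P[:,0]-c[0],P[:,1]-c[1])<r)&(P[:,2]>z0)&(P[:,2]<z1)]
for n,z in(("top",d),("side",s)):
    P=pts(z)
    for nm,c,r,z0,z1 in(("tooltop",(592,245),40,100,125),("handle",(592,245),40,35,100),("foot",(592,245),40,11,16),("cap",(607,-234),50,125,145),("rim",(607,-234),50,90,110),("shutcap",(527,20),60,106,122)):
        Q=box(P,c,r,z0,z1)
        if len(Q)>5: print(n,nm,len(Q),np.round(Q.min(0)),np.round(Q.max(0)),np.round(np.median(Q,0)),np.round(cv2.minAreaRect(Q[:,:2].astype(np.float32)),1) if 0 else cv2.minAreaRect(Q[:,:2].astype(np.float32)), cv2.minEnclosingCircle(Q[:,:2].astype(np.float32)))
    hsv=cv2.cvtColor(z["im"],cv2.COLOR_BGR2HSV);m=(hsv[...,0]>95)&(hsv[...,0]<130)&(hsv[...,1]>100)
    Q=z["X"][m];Q=Q[~np.isnan(Q[:,0])];Q=box(Q,(600,240),80,-2,14)
    print("mat",len(Q),cv2.minEnclosingCircle(Q[:,:2].astype(np.float32)),np.median(Q[:,2]))
E
```

```text
top tooltop 86 [574. 231. 102.] [606. 262. 120.] [590. 246. 111.] ((590.75830078125, 246.74237060546875), (26.617076873779297, 25.604572296142578), 40.6445426940918) ((590.013916015625, 246.59271240234375), 15.963661193847656)
top handle 50 [574. 230.  38.] [606. 248.  99.] [582. 239.  69.] ((588.755126953125, 237.8643035888672), (15.354433059692383, 32.62073516845703), 80.56298065185547) ((590.013916015625, 245.43760681152344), 16.310466766357422)
top foot 30 [554. 211.  11.] [629. 281.  16.] [587. 245.  13.] ((592.1135864257812, 242.253662109375), (62.08985900878906, 70.27068328857422), 55.8193359375) ((592.2745971679688, 243.2896270751953), 38.39255142211914)
top cap 433 [ 574. -266.  128.] [ 639. -202.  143.] [ 606. -235.  136.] ((606.738037109375, -234.12925720214844), (65.03711700439453, 64.73326110839844), 19.75477409362793) ((606.8817749023438, -234.52935791015625), 33.33491897583008)
top rim 33 [ 577. -242.   91.] [ 610. -205.  109.] [ 586. -214.  100.] ((588.9880981445312, -219.25125122070312), (48.65732955932617, 12.640536308288574), 49.711585998535156) ((593.8092041015625
[... 1124 characters left out ...]
5.99609375, -232.9149169921875), (64.0026626586914, 65.6374282836914), 5.822640419006348) ((607.5067749023438, -233.41436767578125), 34.62284469604492)
side rim 184 [ 577. -262.   90.] [ 634. -218.  108.] [ 595. -250.  102.] ((601.2155151367188, -244.2196807861328), (33.96169662475586, 57.57268524169922), 67.11849975585938) ((605.16162109375, -234.6409454345703), 29.208675384521484)
side shutcap 256 [498.  -1. 109.] [563.  65. 120.] [530.  28. 115.] ((530.165771484375, 31.360919952392578), (65.95733642578125, 61.234928131103516), 73.72183990478516) ((529.741455078125, 30.85272216796875), 34.18669128417969)
mat 260 ((601.9061889648438, 236.7906494140625), 48.902408599853516) 7.081974988052627
```

View pics/top0.png

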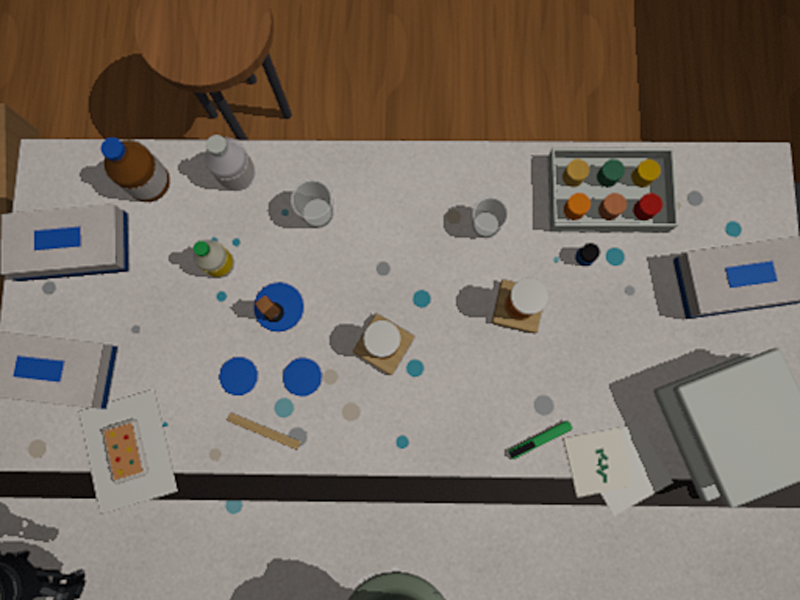

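View pics/side0.png

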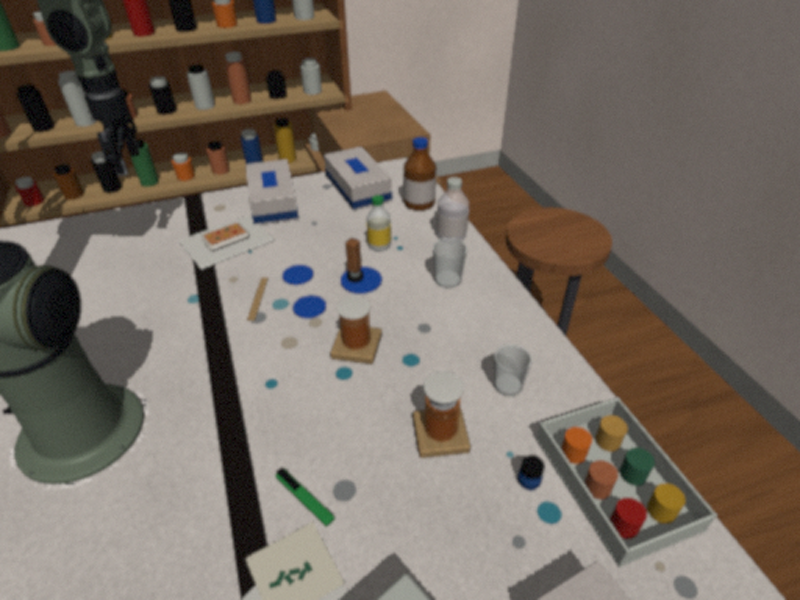

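```bash
sleep 1
```

```text
(no output)
```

View pics/crop0.png

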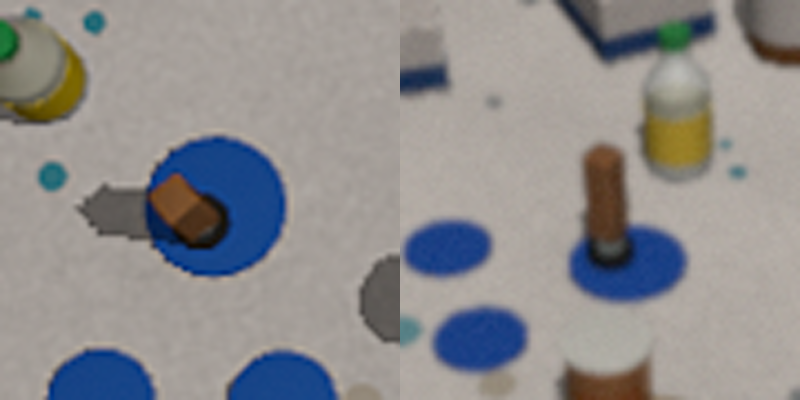

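Top view, candidates in 800×600 pixels:
- **Tool:** only one, at (270,305).
- **Mats:** the large one under the tool at (278,307) measures about 99 mm, so it is the 100 mm mat. The two at (238,376) and (302,376) are about 70 mm decoys.
- **Jars:** the one at (527,298) has its cap top at z≈136, so it is the open one. The one at (381,338) has its top at z≈115, so it is shut.

The crop confirms a square handle turned about 41°, standing on the large mat. I'll grasp there.

```bash
cat >> h.py <<'E'
def down(yaw):
    c,s=np.cos(np.radians(yaw)),np.sin(np.radians(yaw))
    y=np.array([c,s,0]);z=np.array([0,0,-1.]);return np.stack([np.cross(y,z),y,z],1)
def st(l=""): print(l,round(robot.get_time(),2),np.round(robot.get_eef_pos(),1),"F",np.round(robot.get_ft_force(),1),"M",np.round(robot.get_moment(),2),"w",round(robot.get_grip_width(),1))
E
python3 - <<'E'
from h import *
c=[591,246.5]
for y in(41,131,-139,-49): print(y,np.round(robot.solve_ik([*c,240],down(y)),0),robot.solve_ik([607,-234,250],down(y)) is not None)
R=down(41)
robot.movep([*c,240],R);st("above")
robot.move_l([*c,77],150);st("down")
p=robot.read_camera("side");cv2.imwrite("pics/g.png",cv2.resize(p["image"][90:220,160:290],(600,600)))
robot.grasp();st("grip")
robot.move_l([*c,140],100);st("lift")
robot.pause(.3);st()
E
```

```text
41 [16. 28.  5. 67.  0. 65.] True
131 [ 16.  28.   5.  67.   0. -25.] True
-139 [  16.   28.    5.   67.    0. -115.] True
-49 [ 16.  28.   5.  67.   0. 155.] True
above 2.77 [590.3 247.6 240.1] F [ 0.  -0.3  0. ] M [-0.03  0.01 -0.01] w 84.8
down 4.01 [591.8 246.8  78.1] F [-0.7 -0.4  0.5] M [ 0.02 -0.01  0.02] w 85.5
grip 4.63 [591.3 246.6  77.3] F [0.3 0.6 1.6] M [-0.02 -0.05  0.  ] w 25.6
lift 5.42 [590.4 246.3 139.3] F [-0.6 -0.7 -2.5] M [-0.04 -0.02 -0.  ] w 24.9
 5.72 [590.7 246.4 139.4] F [-0.1  1.  -2.5] M [ 0.05 -0.03 -0.02] w 25.3
```

```bash
python3 - <<'E'
from h import *
R=down(41)
robot.move_l([591,246.5,250],200)
robot.movep([607,-234,250],R);st("over")
robot.move_l([607,-234,217],100);robot.pause(.3);st("near")
ims=[]
for n,r in(("side",(190,290,230,330)),("top",(140,240,290,390))):
    p=robot.read_camera(n);ims.append(cv2.resize(p["image"][r[0]:r[1],r[2]:r[3]],(400,400),interpolation=cv2.INTER_CUBIC))
    X=cloud(p).reshape(-1,3);X=X[~np.isnan(X[:,0])]
    for z0,z1 in((143,158),(160,182),(129,139)):
        Q=X[(np.hypot(X[:,0]-607,X[:,1]+234)<38)&(X[:,2]>z0)&(X[:,2]<z1)]
        if len(Q)>5: print(n,z0,len(Q),np.round(Q.min(0)),np.round(Q.max(0)),cv2.minAreaRect(Q[:,:2].astype(np.float32)))
cv2.imwrite("pics/near.png",np.hstack(ims))
E
```

```text
over 8.17 [ 607.4 -232.7  250. ] F [-0.4  0.6 -2.2] M [ 0.02 -0.05  0.07] w 24.9
near 8.95 [ 607.3 -234.2  217.7] F [ 0.   0.3 -1.8] M [ 0.05 -0.01  0.01] w 25.4
side 143 63 [ 587. -251.  146.] [ 627. -215.  158.] ((605.7057495117188, -236.4110107421875), (28.74913787841797, 37.87239456176758), 65.54216766357422)
side 160 61 [ 591. -248.  160.] [ 624. -227.  182.] ((606.12158203125, -238.44073486328125), (18.666879653930664, 33.47764587402344), 80.61669158935547)
side 129 266 [ 574. -265.  130.] [ 639. -202.  138.] ((604.2183227539062, -236.14651489257812), (55.35003662109375, 63.9903564453125), 63.40545654296875)
top 160 7 [ 607. -225.  160.] [ 623. -214.  163.] ((615.7900390625, -218.58847045898438), (3.0961523056030273, 20.05656623840332), 56.2153205871582)
top 129 74 [ 589. -230.  129.] [ 637. -201.  139.] ((615.869873046875, -212.4925537109375), (17.175312042236328, 53.373329162597656), 62.955814361572266)
```

View pics/near.png

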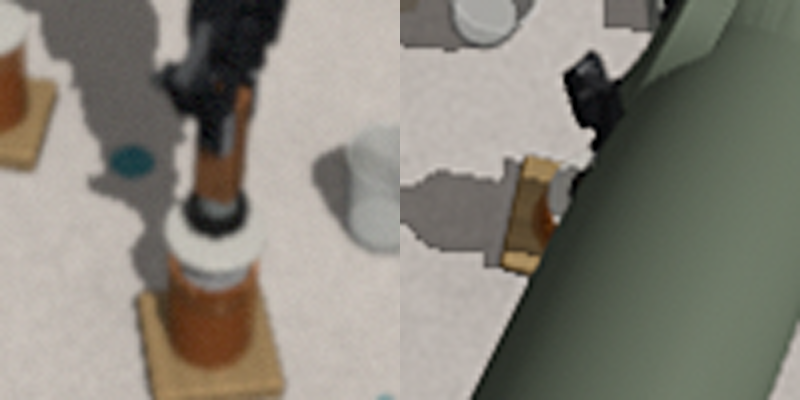

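Side crop: the rubber foot at (215,212) is centred over the white cap disc at (215,235), about 10 mm above it. Measured foot x spans 587–627, centred at 607. I'll press in small force-checked steps.

```bash
cat >> h.py <<'E'
def fz(n=4): return np.mean([robot.get_ft_force()[2] for _ in range(n)])
E
python3 - <<'E'
from h import *
b=[]
for _ in range(5): robot.pause(.04); b.append(fz())
base=np.mean(b);print("base",base)
robot.move_l([607,-234,210],60)
z=210.;log=[];peak=0;snap=None;t0=robot.get_time()
while z>178 and robot.get_time()-t0<28:
    z-=.5 if not log or log[-1][1]<6 else .3
    robot.move_l([607,-234,z],20)
    f=fz()-base
    log.append((round(z,1),round(f,1)))
    if snap is None:
        peak=max(peak,f)
        if peak>8 and f<peak-5: snap=z
    if f>(14 if snap else 24): break
print(log,"snap",snap);st()
np.save("/tmp/base",base)
E
```

```text
base -2.3656027990699093
[(209.5, np.float64(-0.3)), (209.0, np.float64(-0.2)), (208.5, np.float64(-0.6)), (208.0, np.float64(-0.7)), (207.5, np.float64(0.3)), (207.0, np.float64(-0.5)), (206.5, np.float64(0.1)), (206.0, np.float64(0.3)), (205.5, np.float64(2.1)), (205.0, np.float64(2.5)), (204.5, np.float64(3.2)), (204.0, np.float64(3.1)), (203.5, np.float64(1.6)), (203.0, np.float64(0.0)), (202.5, np.float64(0.1)), (202.0, np.float64(-1.0)), (201.5, np.float64(0.2)), (201.0, np.float64(-0.8)), (200.5, np.float64(0.1)), (200.0, np.float64(0.5)), (199.5, np.float64(-0.2)), (199.0, np.float64(-0.1)), (198.5, np.float64(0.2)), (198.0, np.float64(-0.7)), (197.5, np.float64(0.4)), (197.0, np.float64(0.5)), (196.5, np.float64(0.5)), (196.0, np.float64(-0.3)), (195.5, np.float64(-0.4)), (195.0, np.float64(1.0)), (194.5, np.float64(3.1)), (194.0, np.float64(6.9)), (193.7, np.float64(7.8)), (193.4, np.float64(7.8)), (193.1, np.float64(8.9)), (192.8, np.float64(9.5)), (192.5, np.float64(9.3)), (192.2, np.float64(10.0)), (191.9, np.float64(9.0)), (191.6, np.float64(11.0)), (191.3, np.float64(12.1)), (191.0, np.float64(9.9)), (190.7, np.float64(4.2)), (190.2, np.float64(-0.3)), (189.7, np.float64(-0.3)), (189.2, np.float64(-0.8)), (188.7, np.float64(0.7)), (188.2, np.float64(3.3)), (187.7, np.float64(7.7)), (187.4, np.float64(10.0)), (187.1, np.float64(11.1)), (186.8, np.float64(12.2)), (186.5, np.float64(12.5)), (186.2, np.float64(14.5))] snap 190.69999999999987
 23.02 [ 607.4 -234.3  188.5] F [-2.8  2.1 12.1] M [0.38 1.06 0.05] w 25.4
```

Light catch at 204, strong balls at 191 (12 N), a drop over 2 mm, then rigid: home after about 17 mm. Next is the hold at about 15 N, then release and return.

```bash
python3 - <<'E'
from h import *
base=float(np.load("/tmp/base.npy"));z=186.2;t0=robot.get_time();L=[]
while robot.get_time()-t0<2.2:
    robot.pause(.1);f=fz()-base;L.append(round(float(f),1))
    m=np.mean(L[-2:])
    if m<13.5: z-=.15
    elif m>16.5: z+=.15
    else: continue
    robot.move_l([607,-234,z],20)
print(L,z);st("held")
robot.move_l([607,-234,195],20);st("up")
robot.move_l([607,-234,250],120);robot.pause(.2);st()
R=down(41);robot.movep([597,243,250],R);st("mat")
ims=[]
for n,r in(("side",(190,290,230,330)),("side",(90,220,160,290))):
    p=robot.read_camera(n);ims.append(cv2.resize(p["image"][r[0]:r[1],r[2]:r[3]],(400,400),interpolation=cv2.INTER_CUBIC))
X=cloud(p).reshape(-1,3);X=X[~np.isnan(X[:,0])]
Q=X[(np.hypot(X[:,0]-607,X[:,1]+234)<32)&(X[:,2]>106)&(X[:,2]<160)];print("cap z",np.percentile(Q[:,2],[5,50,95]),np.median(Q,0))
Q=X[(np.hypot(X[:,0]-597,X[:,1]-243)<35)&(X[:,2]>160)&(X[:,2]<192)];print("foot",Q.min(0),Q.max(0))
cv2.imwrite("pics/after.png",np.hstack(ims))
E
```

```text
[14.3, 14.0, 14.5, 14.2, 15.0, 13.9, 14.6, 14.3, 13.9, 15.3, 14.5, 15.4, 14.9, 15.1, 14.6, 15.6, 15.8, 14.5, 14.3, 14.1, 14.3, 14.6] 186.2
held 25.23 [ 607.4 -234.3  188.5] F [-3.9  1.5 12.2] M [ 0.33  1.18 -0.03] w 25.0
up 25.82 [ 606.9 -233.9  194.6] F [-0.   0.7 -2.2] M [0.01 0.02 0.09] w 25.1
 26.62 [ 606.4 -233.7  248.8] F [ 0.9 -0.6 -2.6] M [0.02 0.   0.02] w 25.2
mat 28.37 [597.5 241.8 250. ] F [ 0.2 -0.8 -3. ] M [ 0.02 -0.01  0.09] w 24.8
cap z [115.01412242 117.31713946 119.63870972] [ 605.79418452 -235.75337245  117.31713946]
foot [578.56203595 223.2744997  178.24995844] [615.42412764 260.0260608  191.96157639]
```

View pics/after.png

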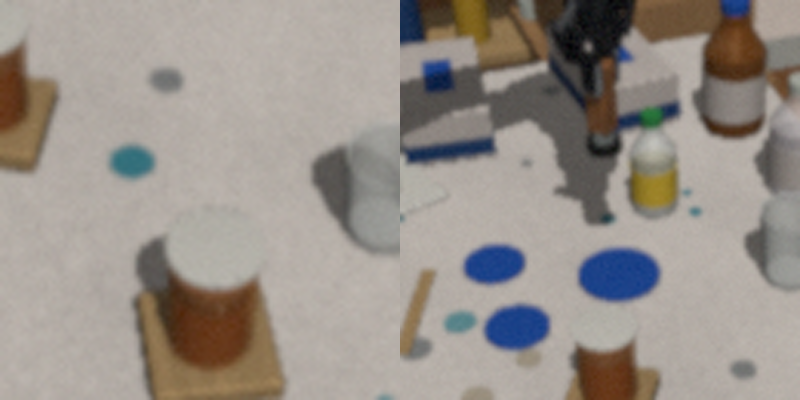

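The cap now sits low and level at z≈117.5, 18 mm lower than before. The tool hangs upright and the large mat at (620,273) is free. Placing it now.

```bash
python3 - <<'E'
from h import *
base=float(np.load("/tmp/base.npy"))
robot.move_l([597,243,84],120);robot.pause(.2);st()
z=84.
while z>72:
    z-=.5;robot.move_l([597,243,z],20);f=fz()-base
    if f>2.5: break
print(z,f);robot.pause(.2);st("down")
robot.gripper_open();robot.pause(.3);st("open")
robot.move_l([597,243,200],80);robot.movep([420,243,260],down(41));robot.pause(.2)
for n in("side","top"):
    p=robot.read_camera(n);X=cloud(p).reshape(-1,3);X=X[~np.isnan(X[:,0])]
    for z0,z1 in((100,125),(65,99),(32,60)):
        Q=X[(np.hypot(X[:,0]-597,X[:,1]-243)<40)&(X[:,2]>z0)&(X[:,2]<z1)];print(n,z0,len(Q),np.round(Q.min(0)),np.round(Q.max(0)))
    if n=="side": a=p["image"]
cv2.imwrite("pics/placed.png",np.hstack([cv2.resize(a[120:210,180:270],(400,400)),cv2.resize(p["image"][150:240,130:220],(400,400))]));st()
E
```

```text
30.2 [597.4 243.1  84.6] F [ 0.5 -0.  -1.9] M [ 0.02 -0.02 -0.04] w 25.0
76.5 7.267454257725994
down 34.15 [597.2 243.   77.3] F [-1.5 -1.2  5.3] M [-0.24  0.65 -0.01] w 25.1
open 35.07 [597.  243.   76.5] F [0.5 0.6 0.2] M [ 0.02 -0.01  0.01] w 85.3
side 100 57 [582. 228. 100.] [615. 262. 115.]
side 65 72 [581. 228.  65.] [614. 250.  99.]
side 32 55 [581. 227.  33.] [614. 251.  60.]
top 100 86 [582. 226. 101.] [612. 257. 119.]
top 65 28 [580. 226.  67.] [609. 246.  98.]
top 32 19 [580. 227.  33.] [606. 244.  59.]
 37.83 [420.7 242.9 259.3] F [-0.2 -0.2  0. ] M [-0.05 -0.01 -0.  ] w 85.4
```

View pics/placed.png

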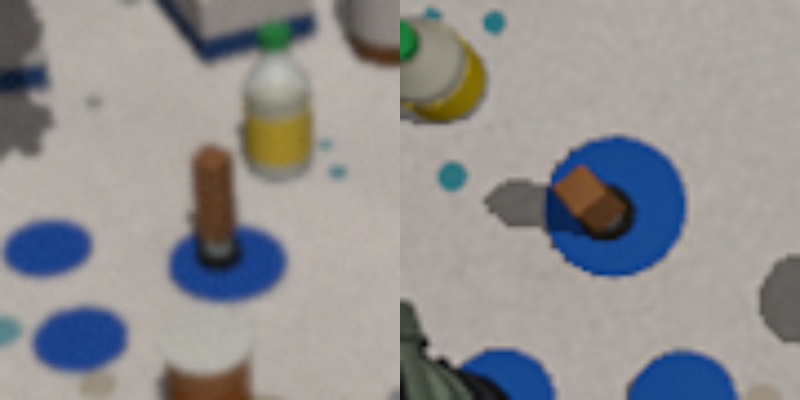

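The tool stands upright on the big mat, at (215,215) in the left crop and (600,205) in the right, and the gripper is clear. Handing in.

```bash
python3 -c "
from bench import robot
print(robot.close_job())"
```

```text
the job is handed in; nothing more can be done
None
```

The job is handed in, with no verdict returned: the cap clicked home (about 17–18 mm lower, held at about 14–15 N for 2 s, highest push seen about 16 N), and the tool stands upright on its blue mat with the gripper clear.

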